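# Close the seedling propagator for the night

### The arm

A 6-joint arm with a two-finger parallel gripper is mounted at the origin on the work surface. World frame = base frame: x ahead of the robot, y to its left, z up, the work surface at z = 0. Lengths are in mm, angles in rad, forces in N, time in s.
With the tool pointing down it reaches from about 350 to 975 mm from the base axis. Payload 7.1 kg.
Tool frame: the origin (TCP) lies on the mounting face of the last link; the fingertips stand 182 mm ahead of it and the grasp point (between the pads) lies 163 mm ahead of it (ctrl.tcp_to_tips is the distance from the TCP to the fingertips, in mm); z points along the fingers, y is the direction in which the jaws open and shut (so a half turn about z gives the same grasp; the last joint's range is limited). The gripper opens to 88 mm and grips with 3 to 60 N. Pads are 20 mm wide; open, the fingers measure 115 mm over their backs; the gripper's body (75 mm by 178 mm) begins 61 mm behind the grasp point.
Start: joints at [-1.209, 0.423, 1.63, -0, 1.089, -0.019], TCP at [232.306, -580.207, 404.675] pointing down, gripper open.
Joint ranges: [-3, 3], [-0.9, 2.11], [0.09, 2.58], [-1.31, 4.45], [0.11, 2.69], [-2.54, 2.54]. Speed limits (rad/s): [2.39, 2.39, 3.01, 3.14, 3.14, 3.14].

### API

Orientations are given as a rotation vector (axis times angle).
In Python, from workcell import ctrl gives the robot as it stands. The module is installed in compiled form; this text tells all that it offers.
- The arm moves only by the tool send_rows, never from a script. Its argument "commands" is a list of rows, each an object with "translation": the shift along the world's x, y, z normalised to -1 to 1, where 1 is 0.1 m, a list of three; "twist": the turn, a rotation vector about the world's x, y, z normalised to -1 to 1, where 1 is 0.5 rad, a list of three. A call has exactly 10 rows; each row is the pose to reach, as a shift and turn from the pose commanded when the call began; what a row does not reach only later rows make up. A row lasts 1/10 s, in which the tool goes at most 50 mm and 8.59 degrees, less where a joint would pass 70% of its speed; a pose out of reach is approached as far as the arm can. A call with a number of a shift or a turn outside -1 to 1 is refused whole. A call with a gripper value outside its range is refused whole. "grip" is the closure, from -1 (fully open) to 1 (shut), set as the call begins (left out, the last holds). The fingers move at their own pace and stop on an object; the grip force is fixed at half the most. Time passes only in rows, so rows that repeat a pose let the fingers close, or fill a call up. It gives the time, the measured TCP pose, the force and the opening at its end, in the units of the state.
- ctrl.get_obs(): the state, without advancing time (a new reading comes with each control period).
- ctrl.get_image(name): name is "scene" or "side" or "wrist"; returns a dict with "img" (400x640x3 uint8, red, green, blue), "intrinsics" (3x3 intrinsics, pixels), "cam_to_world" (4x4, takes a point from camera to world coordinates). Camera axes: x right, y down, z forward; pixel columns grow to the right and rows downward; lengths in mm; the calibration is good to about 2 mm. The wrist camera is an equidistant fisheye: a pixel r from the principal point sees the ray r / f radians off the axis. A picture is of the moment at which its call begins. There is no depth.
- ctrl.close_job(): hands the job in, once; it reports no verdict.
The state is a dict: "t": time; "qpos": joint angles; "qvel": joint speeds; "joint_torque": joint torques, N m; "ee_pos": TCP position; "orientation": TCP orientation; "ft_force": force on the tool from outside, world axes, zero at the start; "moment": the same for the moment, N m; "width": finger opening in mm.
Only numpy, scipy, OpenCV 4.12 (cv2) and the standard library are available. Lean on these libraries where they do the work, as an engineer would, in place of code of your own. Each camera call takes 0.05 s, during which the arm holds its last target. There are 200 camera calls.

### The job

Close up the white seedling propagator for the night: with the fingertips, gently push both of its drawers fully home and press the open vent flap on its roof down until it lies shut. Do not slam anything or pick anything up: leave the pots, the jar and the other loose things where they stand. Any order will do; finish clear of everything.

Things in the scene. Friction and masses are not known exactly. Their poses are not given: they have to be found in the camera images.
- propagator: white plastic seedling propagator, fixed to the bench: a box 300 mm deep (x), 420 mm wide (y), 150 mm tall; its front, with two drawers side by side, faces the robot. Origin at the centre of its underside; x axis points away from the robot into the box, y to its left, z up; it may be turned about z by up to 0.25 rad. Roof top at z = 150 mm; front plane (outer faces of the shut drawers) at x = -150 mm; the drawers' centre lines at y = +103.5 and -103.5 mm
- left_drawer (a joint): how far the left drawer (+y side) stands out, in m: 0 = fully home, at most 0.13. It slides along the propagator's x axis with light friction (about 1.5 N plus some damping), stays where it is left and stops firmly at 0.
- right_drawer (a joint): how far the right drawer (-y side) stands out, in m: 0 = fully home, at most 0.13. It slides along the propagator's x axis with light friction (about 1.5 N plus some damping), stays where it is left and stops firmly at 0.
- left_drawer_front (a point): point on the outer face of the left drawer's plain flat front (200 mm wide, 122 mm high, 15 mm thick, no handle): midway across, 30 mm below the front's top edge and 44 mm below the roof top. Moves with the drawer; its x axis is the direction to push. The drawer holds a black plug tray of wheat seedlings fixed in it, lower than the front
- right_drawer_front (a point): the same point on the right drawer's front, which is the same size
- vent_flap (a joint): opening angle of the roof vent flap, rad: 0 = lying shut on the roof, grows as the free edge rises. Stiff hinge (about 0.16 N m friction), stays where it is left; stops firmly at 0
- flap_edge (a point): middle of the upper free edge of the grey roof vent flap: a rigid plate 105 mm from hinge to free edge (x), 90 mm wide (y), 8 mm thick, in the middle of the roof. When shut, its top is 8 mm above the roof and its free edge 45 mm behind the propagator's front plane. Pressing straight down on its upper side, between its middle and its free edge, shuts it with a few newtons
- flap_hinge (a point): middle of the flap's hinge line, which runs along the propagator's y axis at the roof top, 150 mm behind the front plane; the flap extends from it towards the robot
- front_pot: black plastic seedling pot, 66 mm across and 62 mm tall with wheat blades to about 130 mm, loose on the bench in front of the propagator between the lines of the two drawers; origin at the centre of its underside
- roof_pot: terracotta seedling pot, 56 mm across and 50 mm tall plus blades to about 120 mm, loose on the propagator's roof near its left side; origin at the centre of its underside
- roof_jar: white jar with a metal cap, 48 mm across, 55 mm tall, loose on the propagator's roof near its right side; origin at the centre of its underside
- side_pot_a: black seedling pot, 66 mm across, 62 mm tall plus blades, loose on the bench well to one side; origin at the centre of its underside
- side_pot_b: terracotta seedling pot, 80 mm across, 75 mm tall plus blades, loose on the bench well to one side; origin at the centre of its underside
- trowel: hand trowel with wooden handle, 270 mm long, lying on the bench to the right; x axis towards the blade
- spray_bottle: white spray bottle, 84 mm across, 190 mm tall, loose on the bench to the right; origin at the centre of its underside

How it is judged:
By the outcome, as a careful person would: the job done as asked, in the order asked, and still so for the second after the job is handed in, with the robot touching nothing.
It also fails if it takes over 54 s, if anything falls off the work surface, if the arm or the gripper's body presses on something with over 40 N, if the wrist force passes 120 N, or if a joint passes its speed limit or range.

## Working session

There is one attempt and no reset: what is moved stays moved. The work goes in short steps, Python scripts to look and compute and a tool call to move; the robot and the scene stay as the last step left them, time stands still between calls to the robot, and variables do not carry over. Pictures are saved under pics/ and viewed, about 8 in all and at most 12, crops included, and the job is handed in when it is done.

Besides the shell and the picture viewer there is one more tool, called after "Emit:" by a JSON object that holds its "op" and its "data". send_rows: Moves the arm, as the interface text tells. Its arguments: {"type":"object","properties":{"commands":{"type":"array","items":{"type":"object","properties":{"translation":{"type":"array","items":{"type":"number"}},"twist":{"type":"array","items":{"type":"number"}}}}},"grip":{"type":"number"}},"required":["commands"]}

```bash
mkdir -p pics; cat > h.py <<'E'
import cv2, numpy as np
from workcell import ctrl
def snap(name, out):
    d=ctrl.get_image(name); cv2.imwrite('pics/%s.png'%out, d['img'][:,:,::-1]); np.savez('pics/%s.npz'%out,K=d['intrinsics'],T=d['cam_to_world']); return d
def ray(out,u,v):
    z=np.load('pics/%s.npz'%out); K,T=z['K'],z['T']
    d=T[:3,:3]@np.linalg.inv(K)@[u,v,1]; return T[:3,3],d/np.linalg.norm(d)
def atz(out,u,v,h):
    o,d=ray(out,u,v); return o+d*(h-o[2])/d[2]
def proj(out,P):
    z=np.load('pics/%s.npz'%out); K,T=z['K'],z['T']
    p=np.linalg.inv(T)@np.append(P,1); q=K@p[:3]; return q[:2]/q[2]
E
python3 - <<'E'
from h import *
for n in('scene','side'):
    d=snap(n,n+'0'); print(d['intrinsics'].round(1).tolist(), d['cam_to_world'].round(2).tolist())
a=cv2.imread('pics/scene0.png'); b=cv2.imread('pics/side0.png')
o=ctrl.get_obs(); print(o['t'],o['ee_pos'],o['orientation'],o['ft_force'],o['width'])
E
```

```text
[[433.5, 0.0, 318.2], [0.0, 433.5, 191.9], [0.0, 0.0, 1.0]] [[-0.99, -0.09, 0.07, 433.42], [-0.11, 0.66, -0.75, 1017.25], [0.02, -0.75, -0.66, 1025.3], [0.0, 0.0, 0.0, 1.0]]
[[428.9, 0.0, 320.1], [0.0, 428.9, 198.2], [0.0, 0.0, 1.0]] [[-0.99, -0.09, 0.11, 363.78], [-0.14, 0.57, -0.81, 1183.47], [0.01, -0.81, -0.58, 986.8], [0.0, 0.0, 0.0, 1.0]]
0.1 [ 232.22011353 -579.99095432  404.00231038] [-3.08353879e+00 -5.94282453e-01  3.65231247e-04] [-0.00418882 -0.10608591  0.70049875] 87.71388395937088
```

View pics/scene0.png

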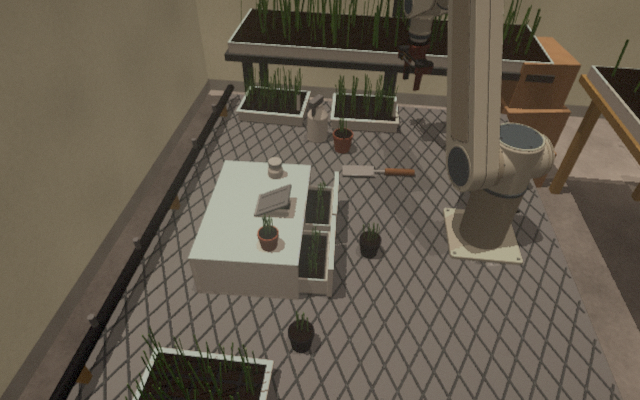

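View pics/side0.png

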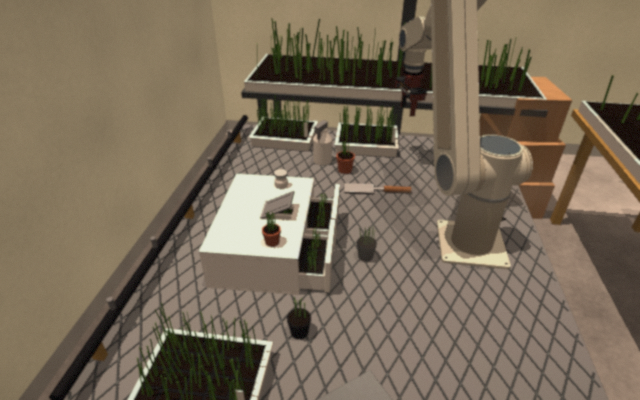

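The scene view shows the box roof between about (222,162), (312,165), (298,250) and (203,248). Both drawers stand out on its right side, toward the robot, and the flap is open at about (273,200). I'll enlarge the crop to read the corners.

```bash
python3 - <<'E'
import cv2
a=cv2.imread('pics/scene0.png')[145:305,190:390]
cv2.imwrite('pics/c0.png',cv2.resize(a,None,fx=3.75,fy=3.75,interpolation=cv2.INTER_CUBIC))
E
```

```text
(no output)
```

View pics/c0.png

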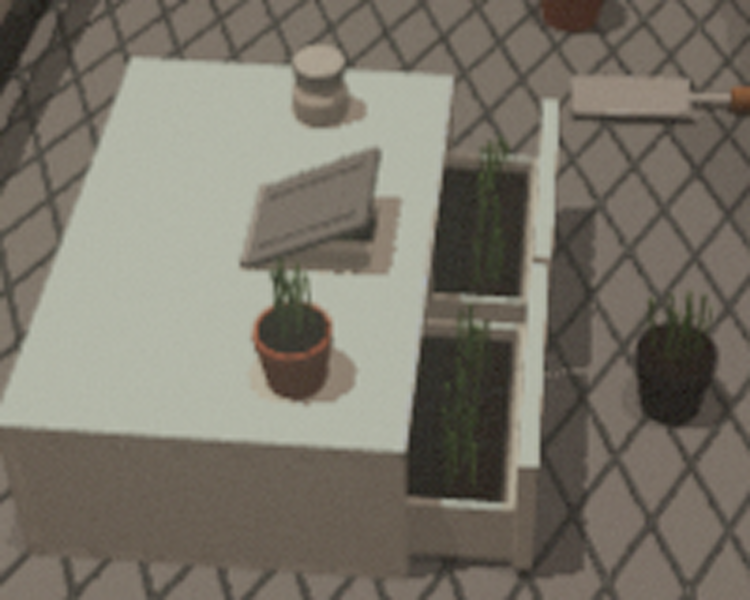

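```bash
python3 - <<'E'
from h import *
from scipy.optimize import least_squares
f=lambda p:(190+(p[0]+.5)/3.75-.5,145+(p[1]+.5)/3.75-.5)
cs=[(130,58),(453,75),(408,450),(3,428)]
W=[atz('scene0',*f(c),150) for c in cs]
print(np.round(W))
loc=np.array([(150,-210),(-150,-210),(-150,210),(150,210)])
def tr(q,L): 
    c,s=np.cos(q[2]),np.sin(q[2]); return np.array([[c,-s],[s,c]])@L+q[:2]
r=least_squares(lambda q:np.concatenate([tr(q,l)-w[:2] for l,w in zip(loc,W)]),[700,0,0])
q=r.x; print('pose',q,'res',r.fun.round(1))
def inv(P): 
    c,s=np.cos(q[2]),np.sin(q[2]); return np.append(np.array([[c,s],[-s,c]])@(P[:2]-q[:2]),P[2]).round(1)
for n,c in dict(Rout1=(558,100),Rout2=(549,260),Lout1=(547,262),Lout2=(538,467)).items(): print(n,inv(atz('scene0',*f(c),136)))
for n,c in dict(hingeR=(262,185),hingeL=(243,265)).items(): print(n,inv(atz('scene0',*f(c),152)))
for th in np.arange(.2,1.2,.1):
    e=[]
    for y in(-45,45):
        x,z=0-105*np.cos(th)+8*np.sin(th)*1,150+105*np.sin(th)+8*np.cos(th)
        P=np.append(tr(q,[x,y]),z); u=proj('scene0',P); e.append(((u-[190,145])*3.75).round())
    print(round(th,1),e)
for n,c,h in [('front_pot top',(676,345),62),('roofpot',(293,335),200),('jar',(319,62),205)]:
    P=atz('scene0',*f(c),h); print(n,P.round(),inv(P))
print('L+R pts world', tr(q,[-150,103.5]),tr(q,[-150,-103.5]))
E
```

```text
[[ 851.  -88.  150.]
 [ 565. -103.  150.]
 [ 544.  315.  150.]
 [ 823.  331.  150.]]
pose [6.95895167e+02 1.13901651e+02 5.65531939e-02] res [  7.    1.   -7.4  -1.5 -10.1  -0.2  10.6   0.6]
Rout1 [-235.5 -198.7  136. ]
Rout2 [-232.2    2.3  136. ]
Lout1 [-230.7    4.7  136. ]
Lout2 [-229.3  206.9  136. ]
hingeR [  0.8 -50.4 152. ]
hingeL [  1.   41.6 152. ]
0.2 [array([386., 169.]), array([374., 248.])]
0.3 [array([381., 160.]), array([369., 239.])]
0.4 [array([376., 150.]), array([363., 229.])]
0.5 [array([369., 141.]), array([356., 220.])]
0.6 [array([360., 132.]), array([347., 211.])]
0.7 [array([351., 124.]), array([337., 202.])]
0.8 [array([341., 116.]), array([326., 194.])]
0.9 [array([329., 109.]), array([314., 187.])]
1.0 [array([317., 103.]), array([301., 181.])]
1.1 [array([305.,  98.]), array([288., 176.])]
front_pot top [357. 111.  62.] [-338.3   16.5   62. ]
roofpot [631. 266. 200.] [-56.1 155.2 200. ]
jar [669. -35. 205.] [ -35.2 -146.9  205. ]
L+R pts world [540.28483719 208.75772736] [551.98510925   2.08865945]
```

Emit:
{"op": "send_rows", "data": {"commands": [{"translation":[0.05,0.1,0.06],"twist":[0,0,-0.065]},{"translation":[0.1,0.2,0.12],"twist":[0,0,-0.13]},{"translation":[0.15,0.3,0.18],"twist":[0,0,-0.195]},{"translation":[0.2,0.4,0.24],"twist":[0,0,-0.26]},{"translation":[0.25,0.5,0.3],"twist":[0,0,-0.325]},{"translation":[0.3,0.6,0.36],"twist":[0,0,-0.39]},{"translation":[0.35,0.7,0.42],"twist":[0,0,-0.455]},{"translation":[0.4,0.8,0.48],"twist":[0,0,-0.52]},{"translation":[0.45,0.9,0.54],"twist":[0,0,-0.585]},{"translation":[0.5,1.0,0.6],"twist":[0,0,-0.65]}], "grip": 1}}

```text
t: 1.1
ee_pos: [282.4, -479.7, 464.6]
orientation: [-3.14, -0.085, 0.001]
ft_force: [-0.1, 0.2, -0.6]
width: 11.3
```

Emit:
{"op": "send_rows", "data": {"commands": [{"translation":[0.06,0.1,0],"twist":[0,0,0]},{"translation":[0.12,0.2,0],"twist":[0,0,0]},{"translation":[0.18,0.3,0],"twist":[0,0,0]},{"translation":[0.24,0.4,0],"twist":[0,0,0]},{"translation":[0.3,0.5,0],"twist":[0,0,0]},{"translation":[0.36,0.6,0],"twist":[0,0,0]},{"translation":[0.42,0.7,0],"twist":[0,0,0]},{"translation":[0.48,0.8,0],"twist":[0,0,0]},{"translation":[0.54,0.9,0],"twist":[0,0,0]},{"translation":[0.6,1.0,0],"twist":[0,0,0]}]}}

```text
t: 2.1
ee_pos: [342.8, -379.4, 464.7]
orientation: [3.14, 0.088, -0.0]
ft_force: [-0.5, 0.9, -0.3]
width: 0.9
```

Emit:
{"op": "send_rows", "data": {"commands": [{"translation":[0.06,0.1,0],"twist":[0,0,0]},{"translation":[0.12,0.2,0],"twist":[0,0,0]},{"translation":[0.18,0.3,0],"twist":[0,0,0]},{"translation":[0.24,0.4,0],"twist":[0,0,0]},{"translation":[0.3,0.5,0],"twist":[0,0,0]},{"translation":[0.36,0.6,0],"twist":[0,0,0]},{"translation":[0.42,0.7,0],"twist":[0,0,0]},{"translation":[0.48,0.8,0],"twist":[0,0,0]},{"translation":[0.54,0.9,0],"twist":[0,0,0]},{"translation":[0.6,1.0,0],"twist":[0,0,0]}]}}

```text
t: 3.1
ee_pos: [402.8, -279.4, 464.7]
orientation: [3.14, 0.088, 0.0]
ft_force: [0.2, 0.7, 0.5]
width: 0.7
```

Emit:
{"op": "send_rows", "data": {"commands": [{"translation":[0.06,0.1,0],"twist":[0,0,0]},{"translation":[0.12,0.2,0],"twist":[0,0,0]},{"translation":[0.18,0.3,0],"twist":[0,0,0]},{"translation":[0.24,0.4,0],"twist":[0,0,0]},{"translation":[0.3,0.5,0],"twist":[0,0,0]},{"translation":[0.36,0.6,0],"twist":[0,0,0]},{"translation":[0.42,0.7,0],"twist":[0,0,0]},{"translation":[0.48,0.8,0],"twist":[0,0,0]},{"translation":[0.54,0.9,0],"twist":[0,0,0]},{"translation":[0.6,1.0,0],"twist":[0,0,0]}]}}

```text
t: 4.1
ee_pos: [462.8, -179.4, 464.7]
orientation: [3.14, 0.088, -0.0]
ft_force: [0.2, -0.3, -0.7]
width: 0.2
```

Emit:
{"op": "send_rows", "data": {"commands": [{"translation":[0.05,0.1,0],"twist":[0,0,0]},{"translation":[0.1,0.2,0],"twist":[0,0,0]},{"translation":[0.15,0.3,0],"twist":[0,0,0]},{"translation":[0.2,0.4,0],"twist":[0,0,0]},{"translation":[0.25,0.5,0],"twist":[0,0,0]},{"translation":[0.3,0.6,0],"twist":[0,0,0]},{"translation":[0.35,0.7,0],"twist":[0,0,0]},{"translation":[0.4,0.8,0],"twist":[0,0,0]},{"translation":[0.45,0.9,0],"twist":[0,0,0]},{"translation":[0.5,1.0,0],"twist":[0,0,0]}]}}

```text
t: 5.1
ee_pos: [512.7, -79.4, 464.7]
orientation: [3.14, 0.088, 0.0]
ft_force: [0.3, -1.4, -0.3]
width: 0.2
```

Emit:
{"op": "send_rows", "data": {"commands": [{"translation":[0.05,0.1,0],"twist":[0,0,0]},{"translation":[0.1,0.2,0],"twist":[0,0,0]},{"translation":[0.15,0.3,0],"twist":[0,0,0]},{"translation":[0.2,0.4,0],"twist":[0,0,0]},{"translation":[0.25,0.5,0],"twist":[0,0,0]},{"translation":[0.3,0.6,0],"twist":[0,0,0]},{"translation":[0.35,0.7,0],"twist":[0,0,0]},{"translation":[0.4,0.8,0],"twist":[0,0,0]},{"translation":[0.45,0.9,0],"twist":[0,0,0]},{"translation":[0.5,1.0,0],"twist":[0,0,0]}]}}

```text
t: 6.1
ee_pos: [562.7, 20.6, 464.7]
orientation: [-3.14, -0.088, 0.0]
ft_force: [-0.3, 0.6, -0.1]
width: 0.3
```

```bash
python3 - <<'E'
from h import *
d=snap('wrist','w1'); print(d['intrinsics'].round(1).tolist(), d['cam_to_world'].round(2).tolist())
E
```

```text
[[309.7, 0.0, 324.4], [0.0, 309.7, 200.9], [0.0, 0.0, 1.0]] [[0.06, -0.97, -0.25, 629.87], [-1.0, -0.06, -0.01, 24.32], [0.0, 0.25, -0.97, 445.38], [0.0, 0.0, 0.0, 1.0]]
```

View pics/w1.png

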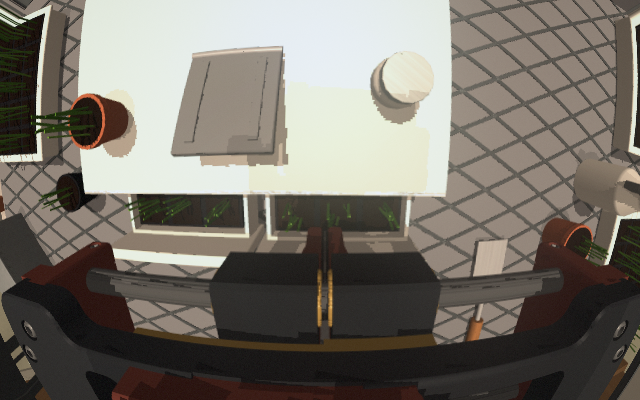

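The wrist view shows the shell front edge from (85,193) to (446,195). The flap hinge runs from (192,52) to (283,46), and its free edge from (172,155) to (272,153). The left drawer's front top runs from about (112,250) to (225,265), partly hidden.

```bash
cat >> h.py <<'E'
def fray(out,u,v):
    z=np.load('pics/%s.npz'%out); K,T=z['K'],z['T']
    x=np.array([u-K[0,2],v-K[1,2]]); r=np.linalg.norm(x); a=r/K[0,0]
    d=np.append(np.sin(a)*x/r,np.cos(a)); return T[:3,3],T[:3,:3]@d
def fz(out,u,v,h):
    o,d=fray(out,u,v); return o+d*(h-o[2])/d[2]
E
python3 - <<'E'
from h import *
A=fz('w1',85,193,150);B=fz('w1',446,195,150);print('front edge L,R',A.round(),B.round(),np.linalg.norm(A-B), 'yaw',-np.arctan2((A-B)[0],(A-B)[1]))
H1=fz('w1',192,52,155);H2=fz('w1',283,46,155);print('hinge',H1.round(),H2.round(),np.linalg.norm(H1-H2))
for h in(180,190,200,210,220):
    E1=fz('w1',172,155,h);E2=fz('w1',272,153,h);print(h,E1.round(),E2.round(),np.linalg.norm(E1-E2).round(1), 'dist hinge',np.linalg.norm((E1+E2-H1-H2)/2).round(1))
print('Ldrawer top outer?',fz('w1',112,250,136).round(),fz('w1',225,265,136).round())
E
```

```text
front edge L,R [548. 315. 150.] [ 568. -105.  150.] 420.72376203061015 yaw 0.048210072688919296
hinge [699. 159. 155.] [702.  67. 155.] 91.98496534279863
180 [598. 165. 180.] [602.  68. 180.] 96.8 dist hinge 104.0
190 [599. 160. 190.] [603.  66. 190.] 93.1 dist hinge 105.7
200 [600. 154. 200.] [604.  65. 200.] 89.5 dist hinge 108.5
210 [602. 149. 210.] [605.  63. 210.] 85.9 dist hinge 112.2
220 [603. 144. 220.] [606.  62. 220.] 82.2 dist hinge 116.7
Ldrawer top outer? [469. 293. 136.] [468. 129. 136.]
```

Emit:
{"op": "send_rows", "data": {"commands": [{"translation":[0.06,0.1,-0.05],"twist":[0,0,0]},{"translation":[0.12,0.2,-0.1],"twist":[0,0,0]},{"translation":[0.18,0.3,-0.15],"twist":[0,0,0]},{"translation":[0.24,0.4,-0.2],"twist":[0,0,0]},{"translation":[0.3,0.5,-0.25],"twist":[0,0,0]},{"translation":[0.36,0.6,-0.3],"twist":[0,0,0]},{"translation":[0.42,0.7,-0.4],"twist":[0,0,0]},{"translation":[0.48,0.8,-0.5],"twist":[0,0,0]},{"translation":[0.54,0.89,-0.6],"twist":[0,0,0]},{"translation":[0.54,0.89,-0.7],"twist":[0,0,0]}]}}

```text
t: 7.15
ee_pos: [616.9, 109.9, 393.5]
orientation: [-3.14, -0.089, -0.0]
ft_force: [0.1, -0.5, -0.6]
width: 0.3
```

Emit:
{"op": "send_rows", "data": {"commands": [{"translation":[0,0,-0.04],"twist":[0,0,0]},{"translation":[0,0,-0.08],"twist":[0,0,0]},{"translation":[0,0,-0.12],"twist":[0,0,0]},{"translation":[0,0,-0.16],"twist":[0,0,0]},{"translation":[0,0,-0.19],"twist":[0,0,0]},{"translation":[0,0,-0.22],"twist":[0,0,0]},{"translation":[0,0,-0.25],"twist":[0,0,0]},{"translation":[0,0,-0.28],"twist":[0,0,0]},{"translation":[0,0,-0.31],"twist":[0,0,0]},{"translation":[0,0,-0.34],"twist":[0,0,0]}]}}

```text
t: 8.15
ee_pos: [616.3, 108.8, 360.4]
orientation: [3.14, 0.088, -0.0]
ft_force: [-1.3, 0.4, 1.1]
width: 0.7
```

Emit:
{"op": "send_rows", "data": {"commands": [{"translation":[0,0,-0.02],"twist":[0,0,0]},{"translation":[0,0,-0.04],"twist":[0,0,0]},{"translation":[0,0,-0.06],"twist":[0,0,0]},{"translation":[0,0,-0.08],"twist":[0,0,0]},{"translation":[0,0,-0.1],"twist":[0,0,0]},{"translation":[0,0,-0.12],"twist":[0,0,0]},{"translation":[0,0,-0.14],"twist":[0,0,0]},{"translation":[0,0,-0.155],"twist":[0,0,0]},{"translation":[0,0,-0.17],"twist":[0,0,0]},{"translation":[0,0,-0.18],"twist":[0,0,0]}]}}

```text
t: 9.15
ee_pos: [616.3, 108.8, 342.5]
orientation: [3.14, 0.088, -0.0]
ft_force: [-1.1, -0.3, 1.7]
width: 0.7
```

Tip is now at 160.5; I'll ease down the last few mm.

Emit:
{"op": "send_rows", "data": {"commands": [{"translation":[0,0,-0.005],"twist":[0,0,0]},{"translation":[0,0,-0.01],"twist":[0,0,0]},{"translation":[0,0,-0.015],"twist":[0,0,0]},{"translation":[0,0,-0.02],"twist":[0,0,0]},{"translation":[0,0,-0.024],"twist":[0,0,0]},{"translation":[0,0,-0.027],"twist":[0,0,0]},{"translation":[0,0,-0.03],"twist":[0,0,0]},{"translation":[0,0,-0.03],"twist":[0,0,0]},{"translation":[0,0,-0.03],"twist":[0,0,0]},{"translation":[0,0,-0.03],"twist":[0,0,0]}]}}

```text
t: 10.15
ee_pos: [616.3, 108.8, 340.3]
orientation: [-3.14, -0.088, -0.0]
ft_force: [-2.8, -0.5, 6.8]
width: 0.6
```

Emit:
{"op": "send_rows", "data": {"commands": [{"translation":[0,0,-0.004],"twist":[0,0,0]},{"translation":[0,0,-0.008],"twist":[0,0,0]},{"translation":[0,0,-0.012],"twist":[0,0,0]},{"translation":[0,0,-0.012],"twist":[0,0,0]},{"translation":[0,0,-0.012],"twist":[0,0,0]},{"translation":[0,0,0.03],"twist":[0,0,0]},{"translation":[0,0,0.1],"twist":[0,0,0]},{"translation":[0,0,0.2],"twist":[0,0,0]},{"translation":[0,0,0.3],"twist":[0,0,0]},{"translation":[0,0,0.4],"twist":[0,0,0]}]}}

```text
t: 11.15
ee_pos: [616.4, 108.8, 380.7]
orientation: [-3.14, -0.088, -0.001]
ft_force: [-0.6, -0.9, 0.2]
width: 0.5
```

Emit:
{"op": "send_rows", "data": {"commands": [{"translation":[-0.1,0,0.03],"twist":[0,0,0]},{"translation":[-0.2,0,0.06],"twist":[0,0,0]},{"translation":[-0.3,0,0.1],"twist":[0,0,0]},{"translation":[-0.4,0.05,0.1],"twist":[0,0,0]},{"translation":[-0.5,0.1,0.1],"twist":[0,0,0]},{"translation":[-0.6,0.15,0.1],"twist":[0,0,0]},{"translation":[-0.7,0.2,0.1],"twist":[0,0,0]},{"translation":[-0.8,0.25,0.1],"twist":[0,0,0]},{"translation":[-0.9,0.32,0.1],"twist":[0,0,0]},{"translation":[-1.0,0.4,0.1],"twist":[0,0,0]}]}}

```text
t: 12.15
ee_pos: [515.5, 149.4, 389.6]
orientation: [-3.14, -0.087, 0.0]
ft_force: [0.0, -0.2, 0.0]
width: 0.6
```

Emit:
{"op": "send_rows", "data": {"commands": [{"translation":[-0.1,0.05,0],"twist":[0,0,0]},{"translation":[-0.2,0.1,0],"twist":[0,0,0]},{"translation":[-0.3,0.16,0],"twist":[0,0,0]},{"translation":[-0.4,0.22,0],"twist":[0,0,0]},{"translation":[-0.5,0.28,0],"twist":[0,0,0]},{"translation":[-0.6,0.34,0],"twist":[0,0,0]},{"translation":[-0.7,0.4,0],"twist":[0,0,0]},{"translation":[-0.8,0.46,0],"twist":[0,0,0]},{"translation":[-0.9,0.5,-0.03],"twist":[0,0,0]},{"translation":[-0.95,0.54,-0.1],"twist":[0,0,0]}]}}

```text
t: 13.15
ee_pos: [420.4, 203.2, 379.7]
orientation: [-3.14, -0.088, -0.001]
ft_force: [-0.1, 0.0, 0.3]
width: 0.4
```

```bash
python3 - <<'E'
from h import *
snap('scene','s2'); 
a=cv2.imread('pics/s2.png')[130:310,190:430]
cv2.imwrite('pics/c2.png',cv2.resize(a,None,fx=3.3,fy=3.3,interpolation=cv2.INTER_CUBIC))
E
```

```text
(no output)
```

View pics/c2.png

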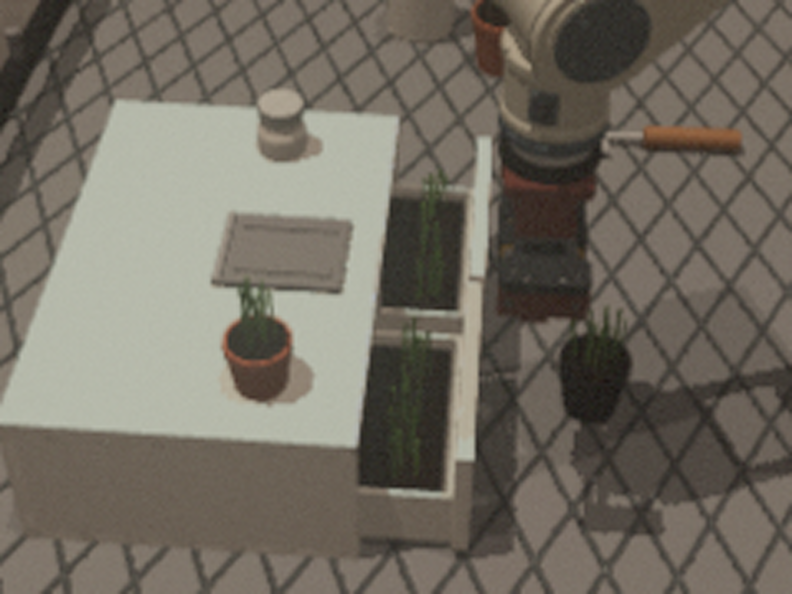

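The flap lies flat, at (280,250) in the crop. The gripper is clear in front of the drawers and the front pot stands untouched. Next I descend in front of the left drawer.

Emit:
{"op": "send_rows", "data": {"commands": [{"translation":[0,0,-0.1],"twist":[0,0,0]},{"translation":[0,0,-0.2],"twist":[0,0,0]},{"translation":[0,0,-0.3],"twist":[0,0,0]},{"translation":[0,0,-0.4],"twist":[0,0,0]},{"translation":[0,0,-0.5],"twist":[0,0,0]},{"translation":[0,0,-0.6],"twist":[0,0,0]},{"translation":[0,0,-0.7],"twist":[0,0,0]},{"translation":[0,0,-0.8],"twist":[0,0,0]},{"translation":[0,0,-0.9],"twist":[0,0,0]},{"translation":[0,0,-0.98],"twist":[0,0,0]}]}}

```text
t: 14.2
ee_pos: [421.2, 202.8, 280.8]
orientation: [3.14, 0.088, -0.001]
ft_force: [0.7, -0.4, -0.9]
width: 0.5
```

Emit:
{"op": "send_rows", "data": {"commands": [{"translation":[0.04,0,0],"twist":[0,0,0]},{"translation":[0.08,0,0],"twist":[0,0,0]},{"translation":[0.12,0,0],"twist":[0,0,0]},{"translation":[0.16,0.01,0],"twist":[0,0,0]},{"translation":[0.2,0.01,0],"twist":[0,0,0]},{"translation":[0.24,0.01,0],"twist":[0,0,0]},{"translation":[0.28,0.01,0],"twist":[0,0,0]},{"translation":[0.32,0.02,0],"twist":[0,0,0]},{"translation":[0.36,0.02,0],"twist":[0,0,0]},{"translation":[0.4,0.02,0],"twist":[0,0,0]}]}}

```text
t: 15.2
ee_pos: [461.4, 204.9, 281.6]
orientation: [-3.14, -0.088, 0.001]
ft_force: [-1.9, 1.8, 0.1]
width: 0.4
```

Emit:
{"op": "send_rows", "data": {"commands": [{"translation":[0.05,0,0],"twist":[0,0,0]},{"translation":[0.1,0.01,0],"twist":[0,0,0]},{"translation":[0.15,0.01,0],"twist":[0,0,0]},{"translation":[0.2,0.01,0],"twist":[0,0,0]},{"translation":[0.25,0.01,0],"twist":[0,0,0]},{"translation":[0.3,0.015,0],"twist":[0,0,0]},{"translation":[0.34,0.015,0],"twist":[0,0,0]},{"translation":[0.38,0.02,0],"twist":[0,0,0]},{"translation":[0.42,0.02,0],"twist":[0,0,0]},{"translation":[0.45,0.02,0],"twist":[0,0,0]}]}}

```text
t: 16.2
ee_pos: [506.7, 206.9, 281.7]
orientation: [-3.14, -0.088, -0.0]
ft_force: [-2.0, 1.5, -0.9]
width: 0.6
```

Emit:
{"op": "send_rows", "data": {"commands": [{"translation":[0.02,0,0],"twist":[0,0,0]},{"translation":[0.04,0,0],"twist":[0,0,0]},{"translation":[0.06,0,0],"twist":[0,0,0]},{"translation":[0.075,0,0],"twist":[0,0,0]},{"translation":[0.09,0,0],"twist":[0,0,0]},{"translation":[0.1,0,0],"twist":[0,0,0]},{"translation":[0.11,0.01,0],"twist":[0,0,0]},{"translation":[0.12,0.01,0],"twist":[0,0,0]},{"translation":[0.13,0.01,0],"twist":[0,0,0]},{"translation":[0.14,0.01,0],"twist":[0,0,0]}]}}

```text
t: 17.2
ee_pos: [520.4, 207.7, 281.7]
orientation: [3.14, 0.087, -0.0]
ft_force: [-1.6, -1.3, -0.2]
width: 0.1
```

Emit:
{"op": "send_rows", "data": {"commands": [{"translation":[0.006,0,0],"twist":[0,0,0]},{"translation":[0.012,0,0],"twist":[0,0,0]},{"translation":[0.018,0,0],"twist":[0,0,0]},{"translation":[0.024,0,0],"twist":[0,0,0]},{"translation":[0.03,0,0],"twist":[0,0,0]},{"translation":[0.035,0,0],"twist":[0,0,0]},{"translation":[0.04,0,0],"twist":[0,0,0]},{"translation":[0.045,0,0],"twist":[0,0,0]},{"translation":[0.05,0,0],"twist":[0,0,0]},{"translation":[0.05,0,0],"twist":[0,0,0]}]}}

```text
t: 18.2
ee_pos: [525.4, 207.8, 281.7]
orientation: [-3.14, -0.088, -0.0]
ft_force: [-0.9, 0.7, -1.1]
width: 0.5
```

Not at the stop yet (force still about 1–2 N), so I continue slowly.

Emit:
{"op": "send_rows", "data": {"commands": [{"translation":[0.006,0,0],"twist":[0,0,0]},{"translation":[0.012,0,0],"twist":[0,0,0]},{"translation":[0.018,0,0],"twist":[0,0,0]},{"translation":[0.024,0,0],"twist":[0,0,0]},{"translation":[0.03,0,0],"twist":[0,0,0]},{"translation":[0.035,0,0],"twist":[0,0,0]},{"translation":[0.04,0,0],"twist":[0,0,0]},{"translation":[0.045,0,0],"twist":[0,0,0]},{"translation":[0.05,0,0],"twist":[0,0,0]},{"translation":[0.05,0,0],"twist":[0,0,0]}]}}

```text
t: 19.2
ee_pos: [528.3, 207.9, 281.7]
orientation: [3.14, 0.087, -0.01]
ft_force: [-14.3, 2.5, 9.6]
width: 0.5
```

Emit:
{"op": "send_rows", "data": {"commands": [{"translation":[-0.02,0,0],"twist":[0,0,0]},{"translation":[-0.08,0,0],"twist":[0,0,0]},{"translation":[-0.2,0,0],"twist":[0,0,0]},{"translation":[-0.35,0,0.05],"twist":[0,0,0]},{"translation":[-0.5,0,0.12],"twist":[0,0,0]},{"translation":[-0.65,0,0.2],"twist":[0,0,0]},{"translation":[-0.8,0,0.28],"twist":[0,0,0]},{"translation":[-0.9,-0.05,0.36],"twist":[0,0,0]},{"translation":[-0.98,-0.12,0.43],"twist":[0,0,0]},{"translation":[-1.0,-0.2,0.5],"twist":[0,0,0]}]}}

```text
t: 20.2
ee_pos: [429.3, 187.2, 332.5]
orientation: [3.14, 0.089, 0.0]
ft_force: [0.4, -0.2, -0.1]
width: 0.8
```

Emit:
{"op": "send_rows", "data": {"commands": [{"translation":[0,-0.1,0],"twist":[0,0,0]},{"translation":[0,-0.2,0],"twist":[0,0,0]},{"translation":[0,-0.3,0],"twist":[0,0,0]},{"translation":[0,-0.4,0],"twist":[0,0,0]},{"translation":[0,-0.5,0],"twist":[0,0,0]},{"translation":[0,-0.6,0],"twist":[0,0,0]},{"translation":[0,-0.7,0],"twist":[0,0,0]},{"translation":[0,-0.8,0],"twist":[0,0,0]},{"translation":[0,-0.9,0],"twist":[0,0,0]},{"translation":[0,-1.0,0],"twist":[0,0,0]}]}}

```text
t: 21.2
ee_pos: [430.3, 87.0, 331.7]
orientation: [3.14, 0.088, 0.0]
ft_force: [0.8, 1.1, 0.8]
width: -0.2
```

Emit:
{"op": "send_rows", "data": {"commands": [{"translation":[0,-0.1,0],"twist":[0,0,0]},{"translation":[0,-0.2,0],"twist":[0,0,0]},{"translation":[0,-0.3,0],"twist":[0,0,0]},{"translation":[0,-0.4,0],"twist":[0,0,0]},{"translation":[0,-0.5,-0.05],"twist":[0,0,0]},{"translation":[0,-0.6,-0.14],"twist":[0,0,0]},{"translation":[0,-0.7,-0.23],"twist":[0,0,0]},{"translation":[0,-0.8,-0.32],"twist":[0,0,0]},{"translation":[0,-0.88,-0.41],"twist":[0,0,0]},{"translation":[0,-0.91,-0.5],"twist":[0,0,0]}]}}

```text
t: 22.2
ee_pos: [430.2, -4.0, 280.6]
orientation: [-3.14, -0.086, 0.001]
ft_force: [0.2, -0.5, -0.2]
width: 0.1
```

Emit:
{"op": "send_rows", "data": {"commands": [{"translation":[0.04,0,0],"twist":[0,0,0]},{"translation":[0.08,0,0],"twist":[0,0,0]},{"translation":[0.12,0,0],"twist":[0,0,0]},{"translation":[0.16,0.01,0],"twist":[0,0,0]},{"translation":[0.2,0.01,0],"twist":[0,0,0]},{"translation":[0.24,0.01,0],"twist":[0,0,0]},{"translation":[0.28,0.01,0],"twist":[0,0,0]},{"translation":[0.32,0.02,0],"twist":[0,0,0]},{"translation":[0.36,0.02,0],"twist":[0,0,0]},{"translation":[0.4,0.02,0],"twist":[0,0,0]}]}}

```text
t: 23.2
ee_pos: [470.4, -1.1, 281.6]
orientation: [-3.14, -0.088, 0.001]
ft_force: [-2.1, 1.8, -0.4]
width: 0.6
```

Emit:
{"op": "send_rows", "data": {"commands": [{"translation":[0.05,0,0],"twist":[0,0,0]},{"translation":[0.1,0.01,0],"twist":[0,0,0]},{"translation":[0.15,0.01,0],"twist":[0,0,0]},{"translation":[0.2,0.01,0],"twist":[0,0,0]},{"translation":[0.25,0.01,0],"twist":[0,0,0]},{"translation":[0.3,0.015,0],"twist":[0,0,0]},{"translation":[0.35,0.015,0],"twist":[0,0,0]},{"translation":[0.4,0.02,0],"twist":[0,0,0]},{"translation":[0.44,0.02,0],"twist":[0,0,0]},{"translation":[0.48,0.02,0],"twist":[0,0,0]}]}}

```text
t: 24.2
ee_pos: [518.6, 0.9, 281.7]
orientation: [-3.14, -0.087, 0.0]
ft_force: [-2.1, 1.0, 0.4]
width: 0.2
```

Emit:
{"op": "send_rows", "data": {"commands": [{"translation":[0.02,0,0],"twist":[0,0,0]},{"translation":[0.04,0,0],"twist":[0,0,0]},{"translation":[0.06,0,0],"twist":[0,0,0]},{"translation":[0.075,0,0],"twist":[0,0,0]},{"translation":[0.09,0,0],"twist":[0,0,0]},{"translation":[0.1,0,0],"twist":[0,0,0]},{"translation":[0.11,0.01,0],"twist":[0,0,0]},{"translation":[0.12,0.01,0],"twist":[0,0,0]},{"translation":[0.13,0.01,0],"twist":[0,0,0]},{"translation":[0.14,0.01,0],"twist":[0,0,0]}]}}

```text
t: 25.2
ee_pos: [532.4, 1.8, 281.7]
orientation: [-3.14, -0.088, -0.0]
ft_force: [-0.9, -0.3, -0.1]
width: 0.7
```

Emit:
{"op": "send_rows", "data": {"commands": [{"translation":[0.006,0,0],"twist":[0,0,0]},{"translation":[0.012,0,0],"twist":[0,0,0]},{"translation":[0.018,0,0],"twist":[0,0,0]},{"translation":[0.024,0,0],"twist":[0,0,0]},{"translation":[0.03,0,0],"twist":[0,0,0]},{"translation":[0.036,0,0],"twist":[0,0,0]},{"translation":[0.042,0,0],"twist":[0,0,0]},{"translation":[0.048,0,0],"twist":[0,0,0]},{"translation":[0.054,0,0],"twist":[0,0,0]},{"translation":[0.06,0,0],"twist":[0,0,0]}]}}

```text
t: 26.2
ee_pos: [537.1, 1.8, 281.6]
orientation: [-3.14, -0.088, 0.006]
ft_force: [-9.5, 1.4, 7.4]
width: 0.5
```

Emit:
{"op": "send_rows", "data": {"commands": [{"translation":[0.005,0,0],"twist":[0,0,0]},{"translation":[0.01,0,0],"twist":[0,0,0]},{"translation":[0.01,0,0],"twist":[0,0,0]},{"translation":[0.01,0,0],"twist":[0,0,0]},{"translation":[0.01,0,0],"twist":[0,0,0]},{"translation":[0.01,0,0],"twist":[0,0,0]},{"translation":[0.01,0,0],"twist":[0,0,0]},{"translation":[0.01,0,0],"twist":[0,0,0]},{"translation":[0.01,0,0],"twist":[0,0,0]},{"translation":[0.01,0,0],"twist":[0,0,0]}]}}

```text
t: 27.2
ee_pos: [537.5, 1.8, 281.5]
orientation: [-3.14, -0.087, 0.009]
ft_force: [-10.9, 0.5, 9.3]
width: 0.5
```

Emit:
{"op": "send_rows", "data": {"commands": [{"translation":[-0.02,0,0],"twist":[0,0,0]},{"translation":[-0.08,0,0],"twist":[0,0,0]},{"translation":[-0.2,0,0],"twist":[0,0,0]},{"translation":[-0.32,-0.05,0.05],"twist":[0,0,0]},{"translation":[-0.44,-0.1,0.15],"twist":[0,0,0]},{"translation":[-0.56,-0.15,0.3],"twist":[0,0,0]},{"translation":[-0.68,-0.2,0.45],"twist":[0,0,0]},{"translation":[-0.8,-0.25,0.6],"twist":[0,0,0]},{"translation":[-0.9,-0.3,0.75],"twist":[0,0,0]},{"translation":[-1.0,-0.35,0.9],"twist":[0,0,0]}]}}

```text
t: 28.2
ee_pos: [437.9, -33.6, 372.5]
orientation: [3.14, 0.088, 0.001]
ft_force: [-0.1, -0.2, -0.1]
width: 0.3
```

```bash
python3 - <<'E'
from h import *
snap('scene','s3')
a=cv2.imread('pics/s3.png')[130:310,190:430]
cv2.imwrite('pics/c3.png',cv2.resize(a,None,fx=3.3,fy=3.3,interpolation=cv2.INTER_CUBIC))
E
```

```text
(no output)
```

View pics/c3.png

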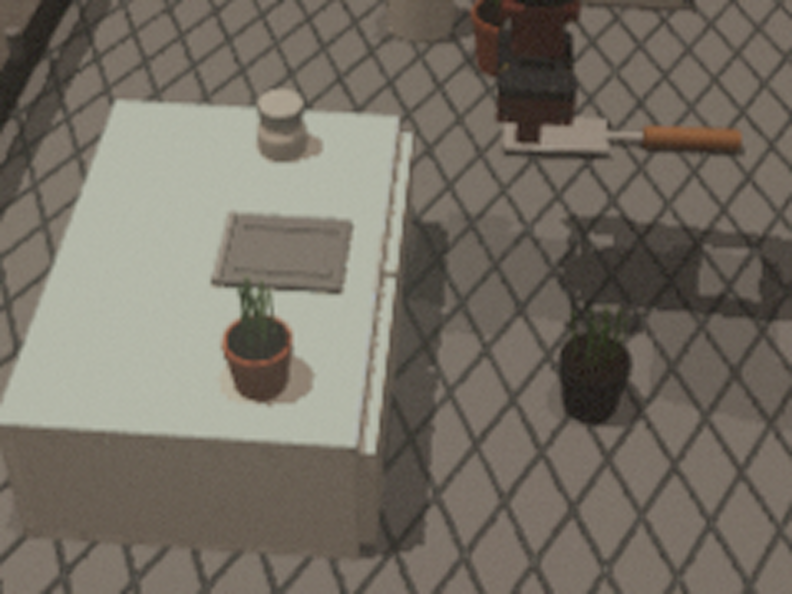

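Both drawer fronts are flush along one line, from (413,133) to (375,450) in the crop. The flap lies flat, the pots and jar have not moved, and the gripper hangs clear. I'll hand in.

```bash
python3 - <<'E'
from workcell import ctrl
print(ctrl.close_job())
E
```

```text
the job is handed in; nothing more can be done
None
```

I pressed the roof vent flap shut and pushed both drawers home, all with closed fingertips, and handed the job in at about 28 s of the 54 s allowed.

- **Flap:** the tips stopped at about 158 mm, which is the height the shut flap should have. The force read about 7 N, and I then pressed about 1 mm further without a reading.
- **Drawers:** each slid at about 2 N and then met a firm stop, the left at about 14 N and the right at about 11 N. The two stops differ by 9 mm in x, which fits the box being turned by about 0.045 rad.
- **Final picture:** both drawer fronts were in line, the flap was flat, and the roof pot, jar and front pot stood where they were before. The arm was clear, with about 0 N on the wrist.
- **One early mismatch:** the roof measured about 17 mm shorter in depth than the box size given. I took this to be the 15 mm thick drawer fronts standing ahead of the shell. No later check disagreed.

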